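# Nip a circuit board in the work holder and snap down its over-centre clamp

### The arm

A 7-joint arm with a two-finger parallel gripper is mounted at the origin on the work surface. World frame = base frame: x ahead of the robot, y to its left, z up, the work surface at z = 0. Lengths are in m, angles in rad, forces in N, time in s.
With the tool pointing down it reaches from about 0.425 to 0.925 m from the base axis. Payload 6.8 kg.
Tool frame: the origin (TCP) lies on the mounting face of the last link; the fingertips stand 173 mm ahead of it and the grasp point (between the pads) lies 155 mm ahead of it; z points along the fingers, y is the line along which they close (so a half turn about z gives the same grasp; the last joint's range is limited). The gripper opens to 85 mm and grips with 20 to 120 N. Pads are 22 mm wide; open, the fingers measure 114 mm over their backs; the gripper's body (76 mm by 85 mm) begins 54 mm behind the grasp point. The pads swing forward as they close: fully open they stand 13 mm farther back than shut.
Start: joints at [0.995, 0.477, 0.022, 1.555, -0.011, 1.109, -0.083], TCP at [0.304, -0.602, 0.405] pointing down, gripper open.
Joint ranges: [-2.96, 2.96], [-0.34, 2.1], [-1.41, 1.46], [0.24, 2.44], [-1.37, 4.51], [0.17, 1.92], [-2.96, 2.96]. Speed limits (rad/s): [2.39, 2.39, 3.14, 3.14, 3.14, 3.14, 3.14].

### API

Orientations are given as a rotation vector (axis times angle).
In Python, from bench import r gives the robot as it stands.
- The arm moves only by the tool carry_out, never from a script. Its argument "moves" is a list of rows, each a list of 5 numbers: the shift along the tool's x, y, z in m, then the turn about the tool's z in rad, then the finger opening in m, from 0 to 0.0854. In form: [[dx, dy, dz, roll, claw], ...]. A call has exactly 8 rows; each row is the pose to reach, as a shift and turn from the pose commanded when the call began, along the tool's axes at that moment; what a row does not reach only later rows make up. A row lasts 1/10 s, in which the tool goes at most 50 mm and 8.59 degrees, less where a joint would pass 70% of its speed; a pose out of reach is approached as far as the arm can. A call with a gripper value outside its range is refused whole. The fingers move at their own pace and stop on an object; "force" is the grip in N (left out, the last holds). Time passes only in rows, so rows that repeat a pose let the fingers close, or fill a call up. It gives the time, the measured TCP pose, the force, the opening and the grip force at its end, in the units of the state.
- r.get_obs(): the state, without advancing time (a new reading comes with each control period).
- r.grab_frame(name): name is "scene" or "top" or "wrist"; returns the picture (400x640x3 uint8, red, green, blue); there is no depth.
- r.calibration(name): a dict with "fx", "fy", "cx", "cy" (pixels), "rvec" (rotation vector, rad) and "tvec" (3), from world to camera coordinates, as OpenCV has them. Camera axes: x right, y down, z forward; pixel columns grow to the right and rows downward; lengths in m; the calibration is good to about 2 mm. A picture is of the moment at which its call begins: read the wrist's pose just before it. calibration takes no time and is no camera call; for the wrist camera it gives the pose at the moment of the call.
- r.hand_in(): hands the job in; it is judged then, once.
The state is a dict: "clock": time; "joints": joint angles; "qvel": joint speeds; "tau": joint torques, N m; "tcp_pos": TCP position; "orientation": TCP orientation; "contact_force": force on the tool from outside, world axes, zero at the start; "moment": the same for the moment, N m; "grip_width": finger opening in m; "gripper_force": force on a finger pad.
Only numpy, scipy, OpenCV 4.12 (cv2) and the standard library are available. Lean on these libraries where they do the work, as an engineer would, in place of code of your own. Each camera call takes 0.05 s, during which the arm holds its last target. There are 200 camera calls.

### The job

Secure the circuit board in the work holder for repair: wind the handwheel until the sliding jaw has pushed the board against the back stop and is bearing on it firmly, without crushing it, and only then push the over-centre hold-down lever across so that it snaps down and its rubber foot presses on the board. Move the board only with the jaw, do not touch it with the gripper, and leave the other things on the bench where they are.

Things in the scene. Friction and masses are not known exactly. Their poses are not given: they have to be found in the camera images.
- fixture: The work holder, fixed to the bench: aluminium base plate, 12 mm thick. Origin at the bench surface; the plate spans x -110..+90 mm, y -185..+225 mm. z up, +y towards the handwheel end. In order along y: back stop, loose board, sliding jaw, grey gear box (100 x 90 mm, top at z = 58 mm, centred at x 0, y 155 mm) that carries the handwheel. The hold-down lever stands on the -x side.
- stop_zone (a point): A mark fixed on the base plate at x 10, y -112.5, z 12 mm of the fixture. The back stop, a steel bar 110 mm long along x, 22 mm thick and 26 mm high, stands near it: its inner face (which looks to +y) was set anywhere from 12.5 mm on the -y side of the mark to 12.5 mm on the +y side, and is not measured.
- board: Circuit board in a black carrier, 90 mm (its x) x 110 mm (its y) x 10 mm, 0.1 to 0.2 kg, loose on the base plate between stop and jaw, a little askew and clear of both. Origin at the centre of its underside. To be moved only by the jaw; pushed home it lies square between jaw and stop.
- jaw: Steel pressure bar of the sliding jaw, 100 mm along x, 8 mm thick, 24 mm high. Origin at the middle of its pressing face, near its lower edge; it travels along the fixture's -y to the board. Springs behind it give 8 N per mm and bottom after 6 mm. A firm hold is over 5 N between jaw and board; over 60 N crushes the board (about 16 N pushed tangentially at the crank knob).
- handwheel (a joint): Angle (rad, 0 to 9) of the black handwheel, 120 mm across, axis vertical. Grows clockwise seen from above, which drives the jaw towards the board, 9.55 mm per rad. Friction of 0.20 N m (about 4 N at the crank knob) resists and holds it where it is left: with up to about 20 N on the jaw it stays, from more it springs back to about 20 N.
- wheel_hub (a point): Point on the handwheel axis at the underside of the wheel, at fixture x 0, y 155, z 64 mm; top of the rim at z = 76 mm. Its axes turn with the wheel; the crank knob stands at its x = -48 mm.
- crank_top (a point): Centre of the top of the crank knob on the handwheel: an upright black cylinder 22 mm across and 42 mm tall (from z = 77 to 119 mm), 48 mm from the wheel's axis. It spins freely on its stud, so it can be pinched from above and led round in a circle without turning the gripper, or pushed round with a fingertip.
- toggle (a joint): Angle of the over-centre hold-down lever (rad): 0 is open (arm up, handle leaning to the fixture's -x), 0.77 is closed (arm level, foot on the board). A spring holds it at either end; beyond 0.39 it snaps over by itself. It takes about 6 to 7 N at the top of the handle to start, falling to nothing at the middle.
- toggle_tip (a point): Middle of the T-bar on top of the lever: black, 68 mm long along the fixture's y, 20 mm thick, on a 14 mm stem. It is 115 mm from the hinge axis, which runs along y at fixture x -75, y -60, z 50 mm. It swings from 43 mm on the -x side (open) to 43 mm on the +x side (closed), z = 157 mm at both ends and 165 mm midway. Push it along the fixture's +x to close.
- pad: Sprung rubber foot, 20 mm across, under the end of the hold-down arm, 65 mm from the hinge; it comes down on the metal cover in the middle of the board and then presses with about 5 N. Its origin is on the arm's centre line, 31 mm above the foot's underside.
- driver_a: Screwdriver, 160 mm, loose on the mat.
- driver_b: Screwdriver, 140 mm, loose on the mat.
- brush: Small brush, 150 mm, loose on the mat beyond the fixture.
- meter: Hand multimeter 85 x 165 x 40 mm, loose on the mat, right of the fixture.
- flux: Small bottle 44 mm across, 95 mm tall, standing to the right of the fixture.
- tray: Open sorting tray 100 x 140 x 25 mm left of the fixture.
- tin: Round screw tin, 28 mm across, 18 mm high, standing loose on the base plate between the hold-down lever and the handwheel.
Not all that is in view belongs to the job. Of the things like the board, leave any that is red; of the rest the larger one is meant.

How it is judged:
By the outcome, as a careful person would: the job done as asked, in the order asked, and still so for the second after the job is handed in, with the robot touching nothing.
It also fails if it takes over 69 s, if anything falls off the work surface, if the arm or the gripper's body presses on something with over 40 N, if the wrist force passes 120 N, or if a joint passes its speed limit or range.

## Working session

There is one attempt and no reset: what is moved stays moved. The work goes in short steps, Python scripts to look and compute and a tool call to move; the robot and the scene stay as the last step left them, time stands still between calls to the robot, and variables do not carry over. Pictures are saved under pics/ and viewed, at most 10 in all, crops included, and the job is handed in when it is done.

Besides the shell and the picture viewer there is one more tool, called after "Call:" as name(argument=value, ...), one argument or row to a line, values as JSON. carry_out: Moves the arm, as the interface text tells. Its arguments: {"type":"object","properties":{"moves":{"type":"array","items":{"type":"array","items":{"type":"number"}}},"force":{"type":"number"}},"required":["moves"]}

```bash
mkdir -p pics; ls
python3 - <<'E'
from bench import r
import cv2,numpy as np
o=r.get_obs();print(o)
for n in ["scene","top"]:
    im=r.grab_frame(n);cv2.imwrite(f"pics/{n}0.png",im[:,:,::-1]);print(n,r.calibration(n))
E
```

```text
pics
{'clock': 0.0, 'joints': array([ 0.99491848,  0.47781177,  0.02231604,  1.5564565 , -0.01147878,
        1.10928383, -0.0830989 ]), 'qvel': array([-0.00227281,  0.0001606 , -0.00050475, -0.00126465,  0.00018487,
        0.00150946, -0.00040577]), 'tau': array([-3.78970235e-04, -5.96448076e+01,  1.60792049e+00, -2.81201416e+01,
        1.25051202e-02,  9.34409327e-03, -1.02103900e-05]), 'tcp_pos': array([ 0.30425306, -0.60223284,  0.40371501]), 'orientation': array([-3.05434025e+00, -7.27780061e-01,  8.85309879e-04]), 'contact_force': array([-0.37604259,  0.4501813 ,  0.52888906]), 'moment': array([-0.07567917, -0.03890521,  0.01508757]), 'gripper_force': 0.0, 'grip_width': 0.08525479229975885}
scene {'fx': 516.9072964103398, 'fy': 516.9072964103398, 'cx': 327.5267671076724, 'cy': 198.0066263268967, 'rvec': array([ 1.01770106,  2.5865915 , -0.87834373]), 'tvec': array([ 0.39375306, -0.22972555,  1.53161307])}
top {'fx': 400.394376350981, 'fy': 400.394376350981, 'cx': 316.89552699044856, 'cy': 199.8542788033792, 'rvec': array([ 2.13507192, -2.18714266,  0.12972374]), 'tvec': array([0.00492012, 0.5871659 , 1.05734424])}
```

View pics/scene0.png

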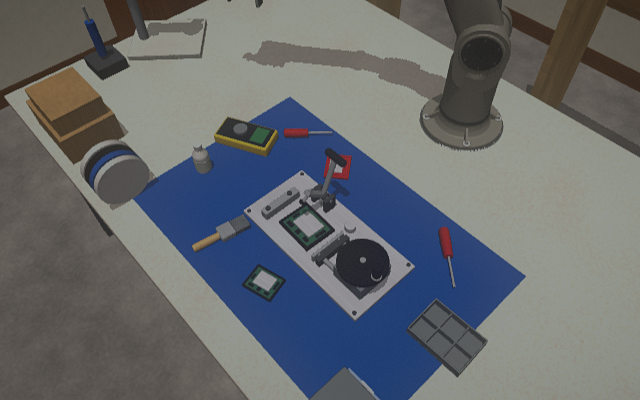

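View pics/top0.png

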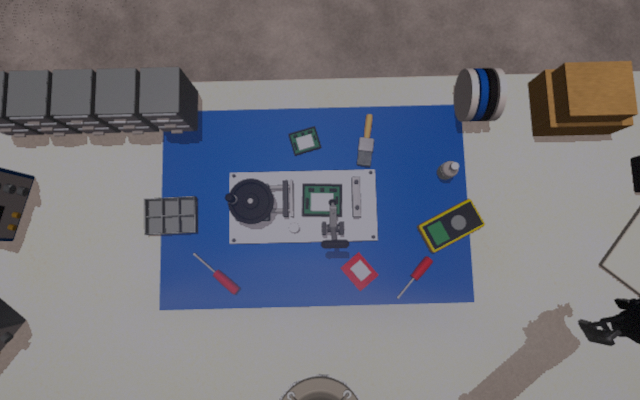

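The scene shows the fixture around (330,240). In the top view its plate spans (229..378, 170..243), the wheel is at (250,201), the crank knob at about (231,199), and the T-bar at about (335,243).
Board candidates (top view): green in the fixture at (322,200), small green at (305,141), red at (360,271). I choose the larger non-red one, at (322,200). Next I measure and check it in a close crop.

```bash
cat > h.py <<'E'
import cv2,numpy as np
from bench import r
def cam(c): 
    R=cv2.Rodrigues(c["rvec"])[0]; return R,-R.T@c["tvec"]
def ray(c,u,v,z):
    R,C=cam(c); d=R.T@np.array([(u-c["cx"])/c["fx"],(v-c["cy"])/c["fy"],1]); return C+d*(z-C[2])/d[2]
def proj(c,P):
    K=np.array([[c["fx"],0,c["cx"]],[0,c["fy"],c["cy"]],[0,0,1]])
    return cv2.projectPoints(np.array(P,float).reshape(-1,1,3),c["rvec"],c["tvec"],K,None)[0].reshape(-1,2)
E
python3 - <<'E'
from h import *
im=cv2.imread("pics/top0.png");c=r.calibration("top")
hsv=cv2.cvtColor(im,cv2.COLOR_BGR2HSV)
m=((hsv[...,1]<60)&(hsv[...,2]>130)).astype(np.uint8)
m[:165]=0;m[250:]=0;m[:,:222]=0;m[:,385:]=0
pts=np.argwhere(m)[:,::-1].astype(np.float32)
rect=cv2.minAreaRect(pts);print(rect)
P=np.array([ray(c,u+0,v,.012) for u,v in cv2.boxPoints(rect)]);print(P.round(4))
for i in range(4):print(np.linalg.norm(P[i]-P[i-1]))
crop=cv2.resize(im[160:260,215:390],None,fx=4.5,fy=4.5,interpolation=cv2.INTER_CUBIC);cv2.imwrite("pics/c1.png",crop)
E
```

```text
((302.31982421875, 205.93284606933594), (70.9560775756836, 148.3151092529297), 88.63607025146484)
[[ 0.6739  0.2402  0.012 ]
 [ 0.674  -0.1764  0.012 ]
 [ 0.4756 -0.1729  0.012 ]
 [ 0.4758  0.2351  0.012 ]]
0.19825907339008086
0.41660093526185343
0.19845241397054791
0.4079432500602519
```

View pics/c1.png

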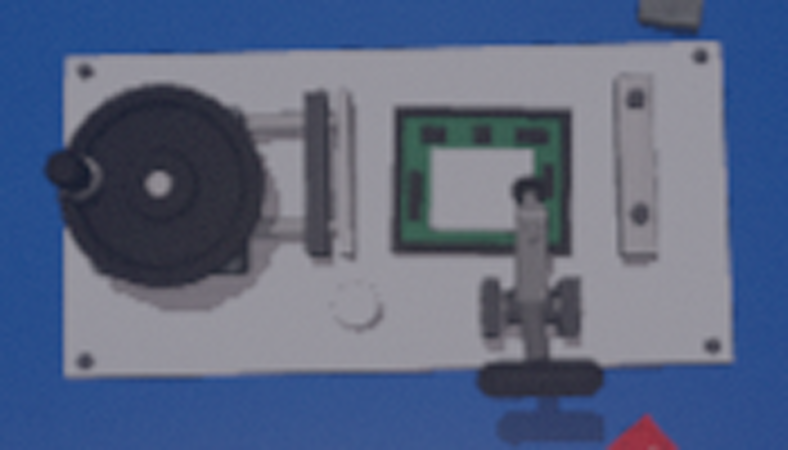

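The crop confirms the choice: the green board in the black carrier at crop (482,180) has the white cover and lies between jaw and stop. The knob top is at crop (68,168), the jaw bar at x~345, the stop's inner edge at x~617, the T-bar at (540,378) and the tin at (357,305).

```bash
cat >> h.py <<'E'
def fixpose():
    c=r.calibration("top"); q=lambda x,y:(215+x/4.5,160+y/4.5)
    W=np.array([ray(c,*q(*p),.012)[:2] for p in [(65,57),(720,41),(733,360),(66,377)]])
    F=np.array([(.09,.225),(.09,-.185),(-.11,-.185),(-.11,.225)])
    a=F-F.mean(0);b=W-W.mean(0)
    th=np.arctan2((a[:,0]*b[:,1]-a[:,1]*b[:,0]).sum(),(a*b).sum())
    R=np.array([[np.cos(th),-np.sin(th)],[np.sin(th),np.cos(th)]])
    t=W.mean(0)-R@F.mean(0)
    return R,t,th,W-(F@R.T+t)
E
python3 - <<'E'
from h import *
R,t,th,res=fixpose();print(t,th,res.round(4))
c=r.calibration("top")
f=lambda x,y,z:(R.T@(ray(c,215+x/4.5,160+y/4.5,z)[:2]-t)).round(4)
kf=f(68,168,.119)
print("knob",kf,"hub",f(158,184,.078),"jaw face",f(355,95,.036),f(353,257,.036),"stop",f(615,75,.038),f(620,262,.038))
print("board",[f(*p,.022) for p in [(397,107),(571,107),(571,253),(392,250)]],"T",f(540,378,.167),"tin",f(357,303,.03))
w=lambda x,y:(R@np.array([x,y])+t).round(4)
k=w(*kf);o=r.get_obs();T=cv2.Rodrigues(o["orientation"])[0];print(T.round(3))
print("hub w",w(0,.155),"knob w",k,"Tbar w",w(-.118,-.06))
print("scene proj check knob,hub,T",proj(r.calibration("scene"),[[*k,.119],[*w(0,.155),.078],[*w(-.118,-.06),.157]]))
print("tool shift to knob",T.T@(np.array([*k,.26])-o["tcp_pos"]))
E
```

```text
[0.58352583 0.00964386] 0.0011504597129475167 [[-0.0007 -0.0005]
 [-0.0009  0.0006]
 [ 0.0008  0.0011]
 [ 0.0008 -0.0012]]
knob [0.0055 0.1996] hub [1.000e-04 1.561e-01] jaw face [0.0567 0.0428] [-0.0421  0.0459] stop [ 0.0647 -0.1157] [-0.0493 -0.1146]
board [array([0.0509, 0.0179]), array([ 0.0482, -0.0893]), array([-0.0419, -0.0864]), array([-0.0373,  0.0228])] T [-0.1183 -0.0586] tin [-0.0695  0.0443]
[[ 0.893  0.451 -0.001]
 [ 0.451 -0.893  0.001]
 [-0.    -0.002 -1.   ]]
hub w [0.5833 0.1646] knob w [0.5888 0.2093] Tbar w [ 0.4656 -0.0505]
scene proj check knob,hub,T [[375.72214061 263.51867913]
 [361.83966572 258.59778023]
 [334.39150926 155.92968325]]
tool shift to knob [ 0.61995876 -0.59585255  0.14470556]
```

Both views agree on the fit, with residuals of about 1 mm. The jaw needs about 49.5 mm (5.2 rad) to contact, and the knob starts at fixture angle 83°. I move over the knob and square the tool to the world.

Call:
carry_out(
  moves=[
    [0.31, -0.3, 0, 0.15, 0.06],
    [0.31, -0.3, 0, 0.3, 0.06],
    [0.31, -0.3, 0, 0.468, 0.06],
    [0.31, -0.3, 0, 0.468, 0.06],
    [0.31, -0.3, 0, 0.468, 0.06],
    [0.31, -0.3, 0, 0.468, 0.06],
    [0.31, -0.3, 0, 0.468, 0.06],
    [0.31, -0.3, 0, 0.468, 0.06],
  ],
  force=40,
)

```text
clock: 0.9
tcp_pos: [0.4355, -0.2229, 0.4046]
orientation: [3.142, -0.0, -0.0]
contact_force: [1.7, -0.3, -0.1]
grip_width: 0.0601
gripper_force: 0.0
```

Call:
carry_out(
  moves=[
    [0.15, -0.435, 0, 0, 0.06],
    [0.15, -0.435, 0, 0, 0.06],
    [0.15, -0.435, 0, 0, 0.06],
    [0.15, -0.435, 0, 0, 0.06],
    [0.15, -0.435, 0, 0, 0.06],
    [0.15, -0.435, 0, 0, 0.06],
    [0.15, -0.435, 0, 0, 0.06],
    [0.15, -0.435, 0, 0, 0.06],
  ],
)

```text
clock: 1.7
tcp_pos: [0.5661, 0.155, 0.4044]
orientation: [3.141, -0.001, -0.001]
contact_force: [0.1, -1.3, -0.0]
grip_width: 0.0599
gripper_force: 0.0
```

Call:
carry_out(
  moves=[
    [0.023, -0.057, 0, 0, 0.06],
    [0.023, -0.057, 0, 0, 0.06],
    [0.023, -0.057, 0, 0, 0.06],
    [0.023, -0.057, 0.03, 0, 0.06],
    [0.023, -0.057, 0.06, 0, 0.06],
    [0.023, -0.057, 0.08, 0, 0.06],
    [0.023, -0.057, 0.08, 0, 0.06],
    [0.023, -0.057, 0.08, 0, 0.06],
  ],
)

```text
clock: 2.5
tcp_pos: [0.589, 0.2085, 0.3251]
orientation: [3.141, -0.003, -0.0]
contact_force: [0.3, 0.7, 1.6]
grip_width: 0.0602
gripper_force: 0.0
```

Run:
```python
from h import *
c=r.calibration("wrist");im=r.grab_frame("wrist");cv2.imwrite("pics/w1.png",im[:,:,::-1])
print(r.get_obs()["tcp_pos"],proj(c,[[.5892,.2122,.119],[.5833,.1646,.078]]))
```

```text
[0.58933723 0.20907383 0.32594484] [[317.94708716 232.62872327]
 [386.48797726 219.74183057]]
```

View pics/w1.png

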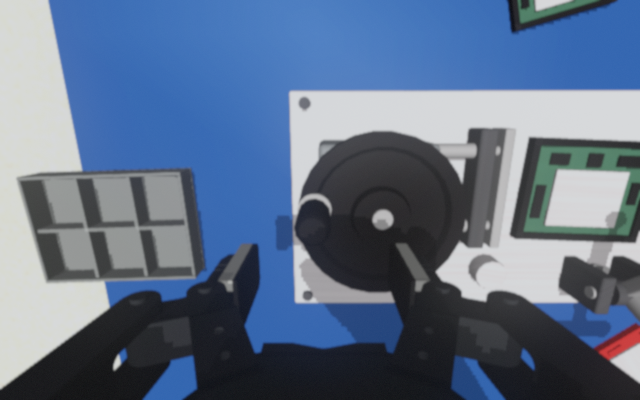

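The wrist view shows the knob top at about (314,228) and the hub at (382,219), against predictions of (318,233) and (386,220), so they agree to about 2 mm. I descend and pinch.

Call:
carry_out(
  moves=[
    [0, -0.002, 0.03, 0, 0.06],
    [0, -0.002, 0.055, 0, 0.06],
    [0, -0.002, 0.065, 0, 0.06],
    [0, -0.002, 0.065, 0, 0.06],
    [0, -0.002, 0.065, 0, 0.01],
    [0, -0.002, 0.065, 0, 0.01],
    [0, -0.002, 0.065, 0, 0.01],
    [0, -0.002, 0.065, 0, 0.01],
  ],
  force=40,
)

```text
clock: 3.35
tcp_pos: [0.5895, 0.2142, 0.2618]
orientation: [-3.138, -0.002, -0.006]
contact_force: [-0.7, 5.4, 5.7]
grip_width: 0.0208
gripper_force: 39.6
```

```bash
cat > /tmp/t.py <<'E'
import numpy as np,sys
def tab(th0,step,p0=1.4486,rr=.048):
    a=p0-th0; return [[round(rr*(np.cos(a-step*i)-np.cos(a)),4),round(-rr*(np.sin(a-step*i)-np.sin(a)),4)] for i in range(1,9)]
for s in (0,1.28,2.56,3.84):print(s,tab(s,.16))
E
python3 /tmp/t.py
```

```text
0 [[np.float64(0.0075), np.float64(0.0015)], [np.float64(0.0147), np.float64(0.0043)], [np.float64(0.0213), np.float64(0.0081)], [np.float64(0.0273), np.float64(0.0129)], [np.float64(0.0324), np.float64(0.0186)], [np.float64(0.0365), np.float64(0.0251)], [np.float64(0.0396), np.float64(0.0322)], [np.float64(0.0415), np.float64(0.0396)]]
1.28 [[np.float64(0.0007), np.float64(0.0076)], [np.float64(0.0001), np.float64(0.0153)], [np.float64(-0.0016), np.float64(0.0228)], [np.float64(-0.0046), np.float64(0.0299)], [np.float64(-0.0086), np.float64(0.0364)], [np.float64(-0.0136), np.float64(0.0422)], [np.float64(-0.0195), np.float64(0.0471)], [np.float64(-0.026), np.float64(0.0511)]]
2.56 [[np.float64(-0.0071), np.float64(0.0028)], [np.float64(-0.0146), np.float64(0.0045)], [np.float64(-0.0223), np.float64(0.005)], [np.float64(-0.0299), np.float64(0.0042)], [np.float64(-0.0373), np.float64(0.0022)], [np.float64(-0.0443), np.float64(-0.0009)], [np.float64(-0.0507), np.float64(-0.0051)], [np.float64(-0.0564), np.float64(-0.0103)]]
3.84 [[np.float64(-0.0048), np.float64(-0.006)], [np.float64(-0.0085), np.float64(-0.0127)], [np.float64(-0.0111), np.float64(-0.0199)], [np.float64(-0.0126), np.float64(-0.0274)], [np.float64(-0.0128), np.float64(-0.0351)], [np.float64(-0.0118), np.float64(-0.0427)], [np.float64(-0.0096), np.float64(-0.0501)], [np.float64(-0.0063), np.float64(-0.057)]]
```

Call:
carry_out(
  moves=[
    [0.0075, 0.0015, 0, 0, 0.01],
    [0.0147, 0.0043, 0, 0, 0.01],
    [0.0213, 0.0081, 0, 0, 0.01],
    [0.0273, 0.0129, 0, 0, 0.01],
    [0.0324, 0.0186, 0, 0, 0.01],
    [0.0365, 0.0251, 0, 0, 0.01],
    [0.0396, 0.0322, 0, 0, 0.01],
    [0.0415, 0.0396, 0, 0, 0.01],
  ],
)

```text
clock: 4.15
tcp_pos: [0.6313, 0.1742, 0.2618]
orientation: [-3.138, -0.002, -0.006]
contact_force: [-1.4, 4.9, 7.0]
grip_width: 0.021
gripper_force: 39.8
```

Call:
carry_out(
  moves=[
    [0.0007, 0.0076, 0, 0, 0.01],
    [0.0001, 0.0153, 0, 0, 0.01],
    [-0.0016, 0.0228, 0, 0, 0.01],
    [-0.0046, 0.0299, 0, 0, 0.01],
    [-0.0086, 0.0364, 0, 0, 0.01],
    [-0.0136, 0.0422, 0, 0, 0.01],
    [-0.0195, 0.0471, 0, 0, 0.01],
    [-0.026, 0.0511, 0, 0, 0.01],
  ],
)

```text
clock: 4.95
tcp_pos: [0.6052, 0.1235, 0.2617]
orientation: [-3.138, -0.002, -0.008]
contact_force: [0.7, 7.3, 4.8]
grip_width: 0.0207
gripper_force: 39.7
```

Call:
carry_out(
  moves=[
    [-0.0071, 0.0028, 0, 0, 0.01],
    [-0.0146, 0.0045, 0, 0, 0.01],
    [-0.0223, 0.005, 0, 0, 0.01],
    [-0.0299, 0.0042, 0, 0, 0.01],
    [-0.0373, 0.0022, 0, 0, 0.01],
    [-0.0443, -0.0009, 0, 0, 0.01],
    [-0.0507, -0.0051, 0, 0, 0.01],
    [-0.0564, -0.0103, 0, 0, 0.01],
  ],
)

```text
clock: 5.75
tcp_pos: [0.5503, 0.132, 0.2618]
orientation: [-3.14, 0.001, -0.012]
contact_force: [7.2, 0.2, 2.9]
grip_width: 0.0207
gripper_force: 39.4
```

Call:
carry_out(
  moves=[
    [-0.0048, -0.006, 0, 0, 0.01],
    [-0.0085, -0.0127, 0, 0, 0.01],
    [-0.0111, -0.0199, 0, 0, 0.01],
    [-0.0126, -0.0274, 0, 0, 0.01],
    [-0.0128, -0.0351, 0, 0, 0.01],
    [-0.0118, -0.0427, 0, 0, 0.01],
    [-0.0096, -0.0501, 0, 0, 0.01],
    [-0.0096, -0.0501, 0, 0, 0.01],
  ],
)

```text
clock: 6.55
tcp_pos: [0.5388, 0.1824, 0.2616]
orientation: [3.141, 0.0, 0.003]
contact_force: [-3.5, 0.7, 12.8]
grip_width: 0.0208
gripper_force: 40.5
```

```bash
python3 - <<'E'
from h import *
im=r.grab_frame("top");im=im[:,:,::-1].copy()
cv2.imwrite("pics/c2.png",cv2.resize(im[160:260,215:390],None,fx=4.5,fy=4.5,interpolation=cv2.INTER_CUBIC))
o=r.get_obs();d=o["tcp_pos"][:2]-[.5833,.1646];print(o["contact_force"],np.hypot(*d),np.arctan2(d[1],d[0]))
E
sed -i '/^for/d' /tmp/t.py
cat >> /tmp/t.py <<'E'
for t0 in (4.96,5.28):print([[float(v) for v in p] for p in tab(t0,.04)])
E
python3 /tmp/t.py
```

```text
[-4.00809268  1.48847164 12.53594248] 0.04792026173835251 2.762392288319356
[[0.0007, -0.0018], [0.0015, -0.0035], [0.0024, -0.0052], [0.0033, -0.0069], [0.0043, -0.0085], [0.0054, -0.0101], [0.0065, -0.0117], [0.0077, -0.0132]]
[[0.0013, -0.0015], [0.0026, -0.0029], [0.0039, -0.0042], [0.0053, -0.0055], [0.0068, -0.0067], [0.0083, -0.0079], [0.0099, -0.009], [0.0115, -0.0101]]
```

View pics/c2.png

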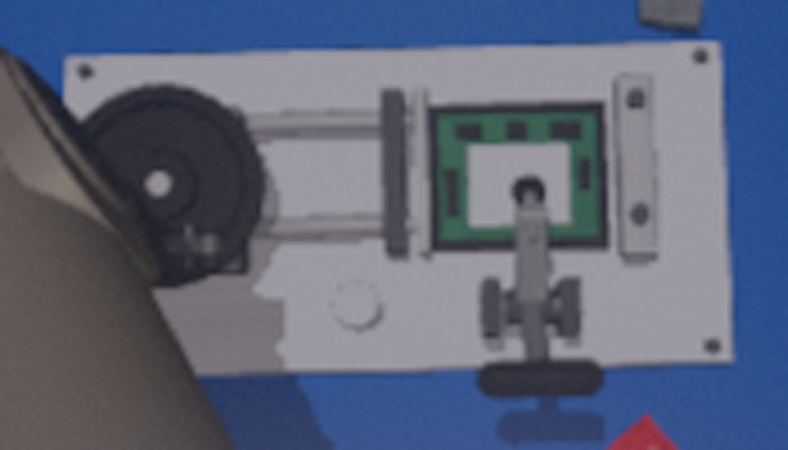

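The jaw has advanced about 47 mm and the board now lies square. Its edge at crop x≈606 is a few mm from the stop at x≈614. I continue in fine steps and watch the force.

Call:
carry_out(
  moves=[
    [0.0007, -0.0018, 0, 0, 0.01],
    [0.0015, -0.0035, 0, 0, 0.01],
    [0.0024, -0.0052, 0, 0, 0.01],
    [0.0033, -0.0069, 0, 0, 0.01],
    [0.0043, -0.0085, 0, 0, 0.01],
    [0.0054, -0.0101, 0, 0, 0.01],
    [0.0065, -0.0117, 0, 0, 0.01],
    [0.0077, -0.0132, 0, 0, 0.01],
  ],
)

```text
clock: 7.4
tcp_pos: [0.5457, 0.1953, 0.2616]
orientation: [3.141, -0.0, -0.001]
contact_force: [-6.6, -0.9, 15.7]
grip_width: 0.0205
gripper_force: 40.8
```

```bash
cat >> h.py <<'E'
def tang():
    F=[];
    for i in range(3):
        o=r.get_obs();F.append(o["contact_force"]);r.grab_frame("top")
    d=o["tcp_pos"][:2]-[.5833,.1646];ph=np.arctan2(d[1],d[0]);F=np.mean(F,0)
    n=np.array([np.cos(ph),np.sin(ph)]);tg=np.array([np.sin(ph),-np.cos(ph)])
    print("r",np.hypot(*d),"phi",ph,"theta",(1.4486-ph)%(2*np.pi),"F",F.round(2),"radial",F[:2]@n,"resist",-F[:2]@tg)
E
python3 -c "
from h import *
tang()"
```

```text
r 0.04860857993597069 phi 2.4504712700308926 theta 5.281314037148694 F [-6.58 -0.42 15.37] radial 4.80208663464795 resist 4.5163673659546735
```

Call:
carry_out(
  moves=[
    [0.0013, -0.0015, 0, 0, 0.01],
    [0.0026, -0.0029, 0, 0, 0.01],
    [0.0039, -0.0042, 0, 0, 0.01],
    [0.0053, -0.0055, 0, 0, 0.01],
    [0.0068, -0.0067, 0, 0, 0.01],
    [0.0083, -0.0079, 0, 0, 0.01],
    [0.0099, -0.009, 0, 0, 0.01],
    [0.0115, -0.0101, 0, 0, 0.01],
  ],
)

```text
clock: 8.35
tcp_pos: [0.557, 0.2063, 0.2616]
orientation: [-3.141, -0.001, 0.001]
contact_force: [-7.4, 1.4, 15.7]
grip_width: 0.0209
gripper_force: 40.7
```

```bash
python3 -c "
from h import *
tang()
im=r.grab_frame('top')[:,:,::-1].copy()
cv2.imwrite('pics/c3.png',cv2.resize(im[170:230,280:370],None,fx=8,fy=8,interpolation=cv2.INTER_CUBIC))"
sed -i '/^for/d' /tmp/t.py
cat >> /tmp/t.py <<'E'
for t0 in (5.60,):print([[float(v) for v in p] for p in tab(t0,.03)])
E
python3 /tmp/t.py
```

```text
r 0.04929596132773457 phi 2.1293878191560354 theta 5.602397488023551 F [-6.39  1.74 14.44] radial 4.867957446041866 resist 4.498314658546207
[[0.0012, -0.0007], [0.0025, -0.0015], [0.0038, -0.0021], [0.005, -0.0028], [0.0064, -0.0034], [0.0077, -0.0039], [0.009, -0.0044], [0.0104, -0.0049]]
```

View pics/c3.png

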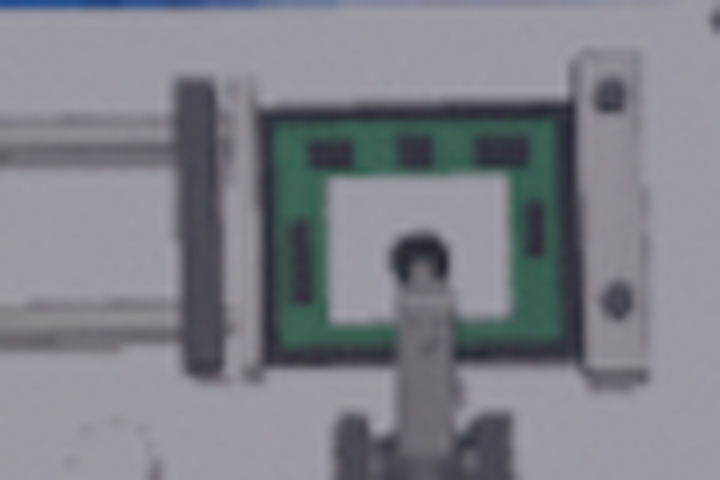

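The board's far edge (crop x≈577) is now at the stop face and the jaw bar (x≈260) is at the board. The resistance is still only friction, about 4.5 N, so I wind a little further.

Call:
carry_out(
  moves=[
    [0.0012, -0.0007, 0, 0, 0.01],
    [0.0025, -0.0015, 0, 0, 0.01],
    [0.0038, -0.0021, 0, 0, 0.01],
    [0.005, -0.0028, 0, 0, 0.01],
    [0.0064, -0.0034, 0, 0, 0.01],
    [0.0077, -0.0039, 0, 0, 0.01],
    [0.009, -0.0044, 0, 0, 0.01],
    [0.0104, -0.0049, 0, 0, 0.01],
  ],
)

```text
clock: 9.35
tcp_pos: [0.5667, 0.2115, 0.2616]
orientation: [-3.141, -0.002, 0.003]
contact_force: [-10.2, 1.4, 16.8]
grip_width: 0.0208
gripper_force: 40.8
```

```bash
python3 -c "
from h import *
tang()"
sed -i 's/(5.60,)/(5.84,6.0)/;s/,.03)/,.02)/' /tmp/t.py
python3 /tmp/t.py
```

```text
r 0.04974096737839187 phi 1.9072555458453428 theta 5.824529761334244 F [-9.59  1.64 16.56] radial 4.713792940277847 resist 8.505869384174547
[[0.0009, -0.0003], [0.0018, -0.0006], [0.0028, -0.0008], [0.0037, -0.0011], [0.0046, -0.0013], [0.0056, -0.0015], [0.0065, -0.0017], [0.0075, -0.0018]]
[[0.0009, -0.0001], [0.0019, -0.0003], [0.0029, -0.0004], [0.0038, -0.0005], [0.0048, -0.0005], [0.0057, -0.0006], [0.0067, -0.0006], [0.0076, -0.0006]]
```

Resistance has risen to 8.5 N, so the jaw carries roughly 20 N: firm and well short of crushing. I release and rise.

Call:
carry_out(
  moves=[
    [0, 0, 0, 0, 0.05],
    [0, 0, 0, 0, 0.05],
    [0, 0, 0, 0, 0.05],
    [0, 0, 0, 0, 0.05],
    [0, 0, -0.04, 0, 0.05],
    [0, 0, -0.08, 0, 0.05],
    [0, 0, -0.12, 0, 0.05],
    [0, 0, -0.14, 0, 0.05],
  ],
)

```text
clock: 10.3
tcp_pos: [0.5687, 0.2103, 0.4034]
orientation: [-3.14, 0.001, -0.007]
contact_force: [0.3, 0.1, -0.4]
grip_width: 0.0499
gripper_force: 0.0
```

Run:
```python
from h import *
o=r.get_obs();print(o["tcp_pos"],o["contact_force"],o["grip_width"])
c=r.calibration("wrist");im=r.grab_frame("wrist")[:,:,::-1].copy()
R,t,th,_=fixpose()
for th_ in (5.6,5.8,6.0):
    a=1.4486-th_;p=R@np.array([.048*np.cos(a),.155+.048*np.sin(a)])+t;print(th_,proj(c,[[*p,.119]]))
cv2.imwrite("pics/w2.png",im)
```

```text
[0.56866616 0.21028204 0.40344576] [ 0.27650159  0.06597449 -0.3915645 ] 0.0499131547849568
5.6 [[331.21688651 213.07857637]]
5.8 [[326.02766301 203.00807719]]
6.0 [[322.96270848 191.95005635]]
```

View pics/w2.png

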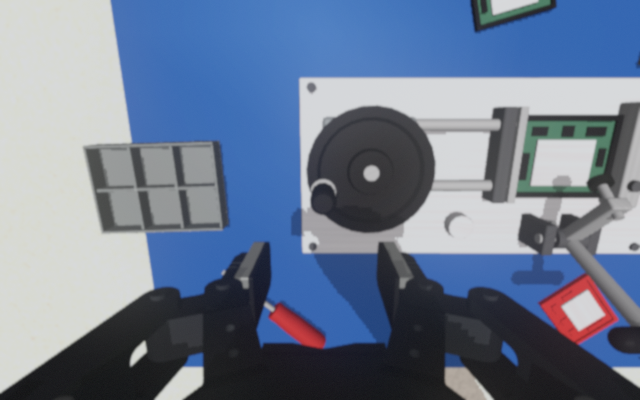

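The knob top is at about (323,202), which matches θ≈5.8, so the wheel has held. I go to the lever next, with fingers closed, behind the T-bar.

Call:
carry_out(
  moves=[
    [-0.135, 0.26, 0, 0, 0],
    [-0.135, 0.26, 0, 0, 0],
    [-0.135, 0.26, 0, 0, 0],
    [-0.135, 0.26, 0, 0, 0],
    [-0.135, 0.26, 0, 0, 0],
    [-0.135, 0.26, 0, 0, 0],
    [-0.135, 0.26, 0, 0, 0],
    [-0.135, 0.26, 0, 0, 0],
  ],
)

```text
clock: 11.15
tcp_pos: [0.4326, -0.0507, 0.3997]
orientation: [3.141, -0.005, 0.0]
contact_force: [-0.1, 0.5, 0.6]
grip_width: -0.0001
gripper_force: 0.0
```

Run:
```python
from h import *
o=r.get_obs();print(o["tcp_pos"],o["contact_force"],o["grip_width"],o["joints"])
c=r.calibration("wrist");im=r.grab_frame("wrist")[:,:,::-1].copy()
print(proj(c,[[.4656,-.0505-.034,.157],[.4656,-.0505+.034,.157]]))
cv2.imwrite("pics/w3.png",im)
```

```text
[ 0.4326084  -0.05065297  0.39970412] [-0.12322091  0.48794933  0.61675656] -5.3629177430925954e-05 [ 0.17589474  0.09599119 -0.21477699  2.09160122  0.025149    0.95608903
 -1.62610848]
[[375.63649587 166.31408644]
 [272.74429982 166.65002768]]
```

View pics/w3.png

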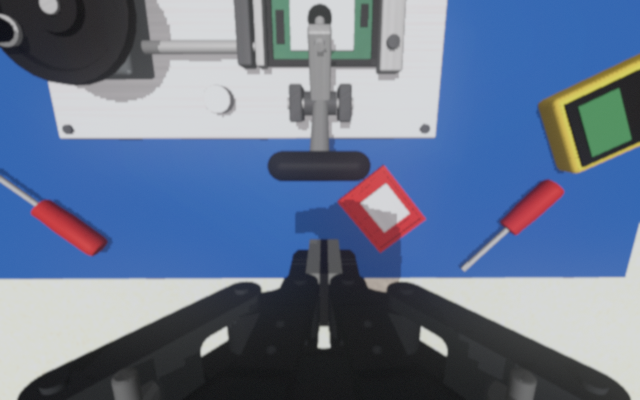

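The T-bar spans (268..370,166), exactly where predicted, and the closed fingers are behind it. I descend behind it.

Call:
carry_out(
  moves=[
    [0, 0, 0.03, 0, 0],
    [0, 0, 0.06, 0, 0],
    [0, 0, 0.082, 0, 0],
    [0, 0, 0.082, 0, 0],
    [0, 0, 0.082, 0, 0],
    [0, 0, 0.082, 0, 0],
    [0.005, 0, 0.082, 0, 0],
    [0.01, 0, 0.082, 0, 0],
  ],
)

```text
clock: 12.0
tcp_pos: [0.4438, -0.0498, 0.3187]
orientation: [3.141, -0.0, 0.003]
contact_force: [0.0, -0.4, 0.1]
grip_width: 0.0004
gripper_force: 0.0
```

Call:
carry_out(
  moves=[
    [0.008, 0, 0, 0, 0],
    [0.016, 0, 0, 0, 0],
    [0.024, 0, 0, 0, 0],
    [0.032, 0, 0, 0, 0],
    [0.04, 0, 0, 0, 0],
    [0.048, 0, 0, 0, 0],
    [0.056, 0, 0, 0, 0],
    [0.064, 0, 0, 0, 0],
  ],
)

```text
clock: 12.8
tcp_pos: [0.508, -0.0499, 0.3179]
orientation: [-3.142, 0.0, -0.002]
contact_force: [1.3, 0.2, 0.3]
grip_width: 0.0001
gripper_force: 0.0
```

Call:
carry_out(
  moves=[
    [0, 0, 0, 0, 0],
    [0, 0, 0, 0, 0],
    [-0.02, 0, 0, 0, 0],
    [-0.05, 0, 0, 0, 0],
    [-0.06, 0, -0.03, 0, 0],
    [-0.06, 0, -0.08, 0, 0],
    [-0.06, 0.05, -0.1, 0, 0],
    [-0.06, 0.1, -0.1, 0, 0],
  ],
)

```text
clock: 13.6
tcp_pos: [0.4476, -0.1461, 0.4214]
orientation: [3.14, 0.007, 0.011]
contact_force: [0.8, -1.3, -0.2]
grip_width: 0.0001
gripper_force: 0.0
```

Run:
```python
from h import *
o=r.get_obs();print(o["clock"],o["tcp_pos"],o["contact_force"])
im=r.grab_frame("top")[:,:,::-1].copy();im2=r.grab_frame("scene")[:,:,::-1].copy()
a=cv2.resize(im[160:260,215:390],None,fx=3.2,fy=3.2,interpolation=cv2.INTER_CUBIC)
b=cv2.resize(im2[140:330,230:430],None,fx=2.8,fy=1.4*1.0,interpolation=cv2.INTER_CUBIC)
n=np.zeros((590,560,3),np.uint8);n[:320]=a;n[322:588]=b[:266];cv2.imwrite("pics/c4.png",n)
```

```text
13.6 [ 0.44762337 -0.14612393  0.42138597] [ 0.83043195 -1.34666221 -0.20579836]
```

View pics/c4.png

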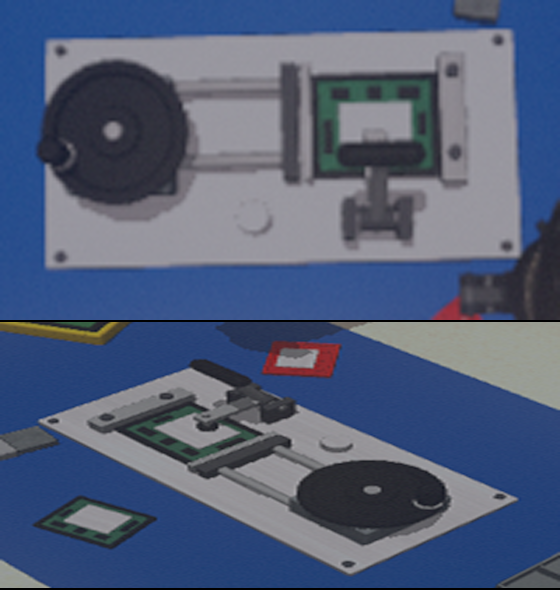

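The picture shows the lever snapped across, with the T-bar at (380,153) and the foot on the cover. The board is tight between jaw (x≈308) and stop (x≈440), the tin is in place at (253,217), and the arm is clear.

```bash
python3 -c "
from bench import r
print(r.hand_in())"
```

```text
the job is handed in; nothing more can be done
None
```

The board is held against the back stop by the jaw at roughly 20 N, estimated from the force at the crank knob; the hold-down lever was then snapped down onto it, and the job was handed in at about 14 s, with no verdict returned.

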